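# Free a jammed tub and collect the lighters in it on the scale

## Task

Twist the blue tub loose from the grey tub it is jammed in, pull it out, stand it upright in the middle of the scale's platform and let go. Then tip the lighters in the orange scoop tray into it, put the empty tray back flat on its mat, and see that every lighter lying about on the table ends up in the tub too. Leave the other belongings on the table alone and never tip the tub over.

Things in the scene. Friction and masses are not known exactly. Their poses are not given: they have to be found in the camera images.
- tub_mid (a point): Blue slotted tub, round, about 220 g, 115 mm tall: point on its axis half-way up (57.5 mm above the underside), z up. Radius 58 mm at the base, 68 mm under the collar. At the start it is stuck inside the grey tub, its underside 30 mm above the table (rim at 145 mm). Its ears lie along its +x and -x.
- tub_rim (a point): Centre of the blue tub's mouth, 57.5 mm above tub_mid, same axes. The top 30 mm of the tub is a thick upright collar, outside radius 73 mm, wall 9 mm (inside radius 64 mm): grip it with one finger inside and one outside, away from the ears.
- nest: Grey lower tub, fixed; origin on its axis at table level, z up. Rim radius 80 mm, 104 mm above the table. Spring pads inside hold the blue tub by friction (about 5 to 12 N to slide or turn it). Once freed of the clips the blue tub lifts straight up, and is clear of everything when its underside is 135 mm above the table.
- nest_clip (a point): Yellow clip on the grey tub's +x side, one more oppo radius 83 to 105 mm, 26 mm wide, top 130 mm above the table. They hook, with 4 mm of play, over the blue tub's ears (16 mm wide, 8 mm thick, out to radius 92 mm, 80 to 88 mm above its underside): a straight pull is blocked. Turn the blue tub, either way, till its ears are 0.30 rad or more from the clips.
- scale_top (a point): Centre of the top of the round steel platform (radius 78 mm) of the white bench scale, fixed, 22 mm above the table; the scale is about 200 by 190 mm, its display on its -x side.
- mat: Black rubber mat, fixed, 220 x 140 x 3 mm, the tray's place; origin at the middle of its underside, x along its length.
- tray_mid (a point): The orange scoop tray (about 180 g), floor 150 mm (x) by 100 mm (y) and 4 mm thick; this point is the middle of the floor's upper face, z up when level. 30 mm side and back walls, open front at +x (the lip, no wall). At the start it is on the mat with lighters in it.
- tray_handle (a point): Grip point of the tray's handle: a plate 10 mm thick, 50 mm wide (tray y), rising from the back wall and leaning back 25 degrees (0.436 rad) from the tray's z towards its -x. The point is mid-plate, 50 mm up along it from its root, 20 mm below its top edge; at (-0.0931, 0, 0.0613) in tray_mid's frame. Axes as tray_mid.
- tray_lip (a point): The middle of the tray's open front edge, floor upper face, 75 mm ahead (+x) of tray_mid. Axes as tray_mid.
- l1 (a point): A disposable lighter with a steel head, 60 (x) x 20 (y) x 14 (z) mm, 20 g; this is its centre. At the start in the tray (3 to 5 of l1 to l5 are there).
- l2 (a point): A disposable lighter with a steel head, 60 (x) x 20 (y) x 14 (z) mm, 20 g; this is its centre. At the start in the tray (3 to 5 of l1 to l5 are there).
- l3 (a point): A disposable lighter with a steel head, 60 (x) x 20 (y) x 14 (z) mm, 20 g; this is its centre. At the start in the tray (3 to 5 of l1 to l5 are there).
- l4 (a point): A disposable lighter with a steel head, 60 (x) x 20 (y) x 14 (z) mm, 20 g; this is its centre. At the start in the tray (3 to 5 of l1 to l5 are there).
- l5 (a point): A disposable lighter with a steel head, 60 (x) x 20 (y) x 14 (z) mm, 20 g; this is its centre. At the start in the tray (3 to 5 of l1 to l5 are there).
- l6 (a point): A disposable lighter with a steel head, 60 (x) x 20 (y) x 14 (z) mm, 20 g; this is its centre. At the start flat on the table (3 to 5 of l6 to l10 are there).
- l7 (a point): A disposable lighter with a steel head, 60 (x) x 20 (y) x 14 (z) mm, 20 g; this is its centre. At the start flat on the table (3 to 5 of l6 to l10 are there).
- l8 (a point): A disposable lighter with a steel head, 60 (x) x 20 (y) x 14 (z) mm, 20 g; this is its centre. At the start flat on the table (3 to 5 of l6 to l10 are there).
- l9 (a point): A disposable lighter with a steel head, 60 (x) x 20 (y) x 14 (z) mm, 20 g; this is its centre. At the start flat on the table (3 to 5 of l6 to l10 are there).
- l10 (a point): A disposable lighter with a steel head, 60 (x) x 20 (y) x 14 (z) mm, 20 g; this is its centre. At the start flat on the table (3 to 5 of l6 to l10 are there).
- wallet: Bystander, to be left alone: brown wallet, 110 x 90 x 18 mm; origin at the middle of its underside.
- tape: Bystander, to be left alone: roll of yellow tape, radius 42 mm, 24 mm tall; origin at the middle of its underside.
- bottle_blue: Bystander, to be left alone: clear bottle with a blue cap, radius 26 mm, 130 mm tall; origin at the middle of its underside.
- bottle_amber: Bystander, to be left alone: amber bottle with a red cap, radius 22 mm, 110 mm tall; origin at the middle of its underside.
- padlock: Bystander, to be left alone: brass padlock, 36 x 40 x 16 mm; origin at the middle of its underside.
There are look-alikes about, which are no part of the job. Leave any black look-alike of the part that bears l1 alone.

How it is judged:
On the way, in this order (a step that is already met when the one before it is completed fails the run):
1. the blue tub is twisted and pulled clear of the grey one (z of tub_mid in the frame of nest above 0.18 m), for 0.1 s.
2. the blue tub stands upright in the middle of the scale's platform, let go (horizontal distance between tub_mid and scale_top below 0.03 m and z of tub_mid in the frame of scale_top between 0.05 and 0.065 m and angle between tub_mid's own z axis and vertical below 0.1 rad and contact force between the fingers and tub below 0.1 N and linear speed of tub below 0.02 m/s), for 0.2 s.
3. the tray is tipped with its lip over the tub (angle between tray_mid's own z axis and vertical above 0.5 rad and horizontal distance between tray_lip and tub_mid below 0.09 m and z of tray_lip in the frame of tub_mid above 0.03 m), for 0.2 s.
At the end, for the whole second after the job is handed in: The blue tub stands upright on the scale, its axis within 30 mm of the platform's centre and within 0.1 rad of vertical; every lighter present lies inside the tub; the tray lies level on its mat, its middle within 50 mm of the mat's middle (horizontal distance between tub_mid and scale_top below 0.03 m and z of tub_mid in the frame of scale_top between 0.05 and 0.065 m and angle between each of tub_mid, tray_mid's own z axis and vertical below 0.1 rad and horizontal distance between tray_mid and mat below 0.05 m and height (world z) of tray_mid below 0.02 m and horizontal distance between each of l1, l2, l3, l4, l5, l6, l7, l8, l9, l10 and tub_mid below 0.066 m and z of l1 in the frame of tub_mid between -0.058 and 0.055 m and z of l2 in the frame of tub_mid between -0.058 and 0.055 m and z of l3 in the frame of tub_mid between -0.058 and 0.055 m and z of l4 in the frame of tub_mid between -0.058 and 0.055 m and z of l5 in the frame of tub_mid between -0.058 and 0.055 m and z of l6 in the frame of tub_mid between -0.058 and 0.055 m and z of l7 in the frame of tub_mid between -0.058 and 0.055 m and z of l8 in the frame of tub_mid between -0.058 and 0.055 m and z of l9 in the frame of tub_mid between -0.058 and 0.055 m and z of l10 in the frame of tub_mid between -0.058 and 0.055 m); the robot touches nothing.
It fails at once if a bystander is moved more than 30 mm (distance of any of wallet, tape, bottle_blue, bottle_amber, padlock from where it was at the start of the episode above 0.03 m).
It fails at once if the blue tub is tipped over (more than 0.8 rad) (angle between tub_mid's own z axis and vertical above 0.8 rad).
Of lighter1, lighter2, lighter3, lighter4, lighter5 only 3 to 5 are there at a start; the rules pass over those that are not, and their reading is None.
Of lighter6, lighter7, lighter8, lighter9, lighter10 only 3 to 5 are there at a start; the rules pass over those that are not, and their reading is None.
At some moment in a run one of lighter6, lighter7, lighter8, lighter9, lighter10 may be knocked a few centimetres aside while the robot is not near it.
It also fails if it takes over 208 s, if anything falls off the work surface, if the arm or the gripper's body presses on something with over 40 N, if the wrist force passes 120 N, or if a joint passes its speed limit or range.

## Robot

A 6-joint arm with a two-finger parallel gripper is mounted at the origin on the work surface. World frame = base frame: x ahead of the robot, y to its left, z up, the work surface at z = 0. Lengths are in m, angles in rad, forces in N, time in s.
With the tool pointing down it reaches from about 0.2 to 0.875 m from the base axis. Payload 3.4 kg.
Tool frame: the origin (TCP) lies between the finger pads; the fingertips stand 25 mm ahead of it and the grasp point (between the pads) lies 6 mm ahead of it (r.nose_length is the z of the fingertips in the tool frame, in m); z points along the fingers, y is the line along which they close (so a half turn about z gives the same grasp; the last joint's range is limited). The gripper opens to 94 mm and grips with 3 to 60 N. Pads are 16 mm wide; open, the fingers measure 119 mm over their backs; the gripper's body (75 mm by 177 mm) begins 78 mm behind the grasp point.
Start: joints at [-1.254, 0.276, 1.505, -0, 1.361, -0.121], TCP at [0.244, -0.521, 0.197] pointing down, gripper open.
Joint ranges: [-2.89, 2.89], [-0.75, 2.08], [0.22, 2.7], [-1.18, 4.32], [0.11, 2.71], [-2.7, 2.7]. Speed limits (rad/s): [2.57, 2.57, 3.14, 3.14, 3.14, 3.14].

## Interface

Orientations are given as a unit quaternion [w, x, y, z].
In Python, from plant import r, gripper_to, inverse_kinematics, vision, models, telemetry gives the robot as it stands. Calls block until the motion is done:
- r.move_to(position, orientation): joint-space move of the TCP to a pose.
- r.move_l(position, rot=None, vel=0.15, guard=None): straight line of the TCP; rot=None keeps the orientation; vel is the mean speed in m/s. With guard (N) it stops when the force on the tool has changed by that much, and returns True; else False.
- r.movej(angles): joint-space move.
- gripper_to(opening, f_grip=None): finger opening in m; f_grip is the grip in N (None keeps the last); returns when the fingers have stopped.
- r.hold(seconds).
- inverse_kinematics(position, orientation): joint angles nearest the present ones, or None.
- vision.snapshot(name): name is "scene" or "top" or "wrist"; returns the picture (384x512x3 uint8, red, green, blue); there is no depth.
- vision.get_calibration(name): a dict with "fx", "fy", "cx", "cy" (pixels), "D" ([k1, k2, p1, p2, k3] as OpenCV has them; the pictures are not rectified), "position" and "orientation" of the camera in the world. Camera axes: x right, y down, z forward; pixel columns grow to the right and rows downward; lengths in m; the calibration is good to about 2 mm. A picture is of the moment at which its call begins: read the wrist's pose just before it. get_calibration takes no time and is no camera call; for the wrist camera it gives the pose at the moment of the call.
A pose or a line that the arm cannot do raises r.PlanningError and nothing moves.
- r.sign_off(): hands the job in; it is judged then, once.
Trained networks look in the newest picture that a camera, given by its name, has taken for a name from the list of things; names that differ only in an ending like _2 or _b are one class to them, and where a whole thing is asked for, a point or a joint stands for the part that bears it (a point fixed in the world has none). Each returns a list of dicts, best first, with "score" (0 to 1); they miss things now and then, are a little off and sometimes report something else, mostly with a low value. They report only what shows in the picture. A call takes as long as a camera call. They do not tell look-alikes from the thing itself.
- models.boxes_of(thing, camera): "at" ([x, y, z] in m, in world coordinates, good to about 4 mm: the middle of the surface that is visible of it).
- models.regions_of(thing, camera): "pixels" (384x512 bool, what is visible of it).
- models.mark_of(thing, camera): "at" ([x, y, z] in m, in world coordinates, good to about 4 mm: a listed point, or the origin of a listed thing).
Readings, each from a call of its own:
- telemetry.current_t(): time.
- telemetry.current_joints(): joint angles.
- telemetry.current_dq(): joint speeds.
- telemetry.current_joint_efforts(): joint torques, N m.
- telemetry.current_ee_pos(): TCP position.
- telemetry.current_tool_rot(): TCP orientation.
- telemetry.current_wrist_force(): force on the tool from outside, world axes, zero at the start.
- telemetry.current_torque(): the same for the moment, N m.
- telemetry.current_opening(): finger opening in m.
- telemetry.current_finger_force(): force on a finger pad.
Only numpy, scipy, OpenCV 4.12 (cv2) and the standard library are available. Lean on these libraries where they do the work, as an engineer would, in place of code of your own. Each camera call takes 0.05 s, during which the arm holds its last target. There are 200 camera calls.

## Working session

There is one attempt and no reset: what is moved stays moved. The work goes in short steps, each a Python script; the robot and the scene stay as the last script left them, time stands still between calls to the robot, and variables do not carry over. Pictures are saved under pics/ and viewed, at most 15 in all, crops included, and the job is handed in when it is done.

```bash
ls; mkdir -p pics
python3 - <<'E'
from plant import r, vision, models, telemetry
import cv2, numpy as np
for c in ("scene","top"):
    im=vision.snapshot(c); cv2.imwrite(f"pics/{c}0.png",im[:,:,::-1])
    k=vision.get_calibration(c); print(c,np.round(k["position"],3),np.round(k["orientation"],3),k["fx"])
for n in ["tub_mid","tub_rim","nest","nest_clip","scale_top","mat","tray_mid","tray_handle","tray_lip","l1","l6","wallet","tape","bottle_blue","bottle_amber","padlock"]:
    for c in ("top","scene"):
        print(n,c,[(np.round(d["at"],3).tolist(),round(d["score"],2)) for d in models.mark_of(n,c)])
print(telemetry.current_t())
E
```

```text
pics
scene [0.974 0.479 0.849] [-0.109  0.324  0.885 -0.316] 397.35114673797625
top [0.34  0.017 1.184] [ 0.079 -0.669  0.734 -0.084] 444.62998309934903
tub_mid top [([0.47, -0.349, 0.09], 0.63)]
tub_mid scene [([0.474, -0.346, 0.089], 0.79), ([0.432, 0.085, 0.012], 0.73), ([0.796, 0.132, 0.003], 0.31)]
tub_rim top [([0.449, 0.328, 0.005], 0.74), ([0.471, -0.35, 0.144], 0.57)]
tub_rim scene [([0.473, -0.344, 0.144], 0.93)]
nest top []
nest scene [([0.474, -0.349, 0.002], 0.91), ([0.63, -0.25, 0.006], 0.3)]
nest_clip top [([0.566, -0.358, 0.128], 0.73), ([0.414, 0.323, 0.018], 0.58)]
nest_clip scene [([0.56, -0.358, 0.128], 0.97)]
scale_top top [([0.648, -0.002, 0.022], 0.67)]
scale_top scene [([0.648, -0.01, 0.02], 0.6), ([0.802, -0.121, -0.001], 0.45)]
mat top [([0.764, -0.229, 0.001], 0.56)]
mat scene [([0.564, -0.362, 0.128], 0.29), ([0.77, -0.229, -0.002], 0.18)]
tray_mid top [([0.446, 0.327, 0.008], 0.87)]
tray_mid scene [([0.45, 0.326, 0.009], 0.85)]
tray_handle top [([0.353, 0.31, 0.068], 0.64)]
tray_handle scene [([0.357, 0.313, 0.068], 0.84), ([0.631, -0.249, 0.009], 0.74)]

[... 907 characters left out ...]
085, 0.01], 0.57), ([0.628, -0.252, 0.006], 0.52), ([0.42, 0.291, 0.014], 0.51)]
wallet top [([0.8, -0.006, -0.0], 0.66), ([0.628, -0.247, 0.007], 0.46)]
wallet scene [([0.473, -0.348, 0.146], 0.74), ([0.8, -0.005, 0.004], 0.57)]
tape top [([0.753, 0.225, 0.0], 0.57)]
tape scene [([0.752, 0.229, 0.006], 0.92)]
bottle_blue top [([0.799, 0.128, 0.003], 0.55), ([0.567, -0.356, 0.13], 0.3)]
bottle_blue scene [([0.795, 0.131, 0.003], 0.58)]
bottle_amber top [([0.802, -0.123, 0.0], 0.57)]
bottle_amber scene [([0.799, -0.123, 0.001], 0.89), ([0.478, -0.349, 0.145], 0.21)]
padlock top [([0.763, -0.229, -0.002], 0.68)]
padlock scene [([0.651, -0.01, 0.021], 0.68), ([0.768, -0.227, -0.004], 0.59)]
1.7
```

Run:
```python
import cv2
im=cv2.imread("pics/top0.png"); cv2.imwrite("pics/top0b.png",cv2.resize(im,(800,600),interpolation=cv2.INTER_CUBIC))
im=cv2.imread("pics/scene0.png"); cv2.imwrite("pics/scene0b.png",cv2.resize(im,(800,600),interpolation=cv2.INTER_CUBIC))
```

```text
(no output)
```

View pics/top0b.png

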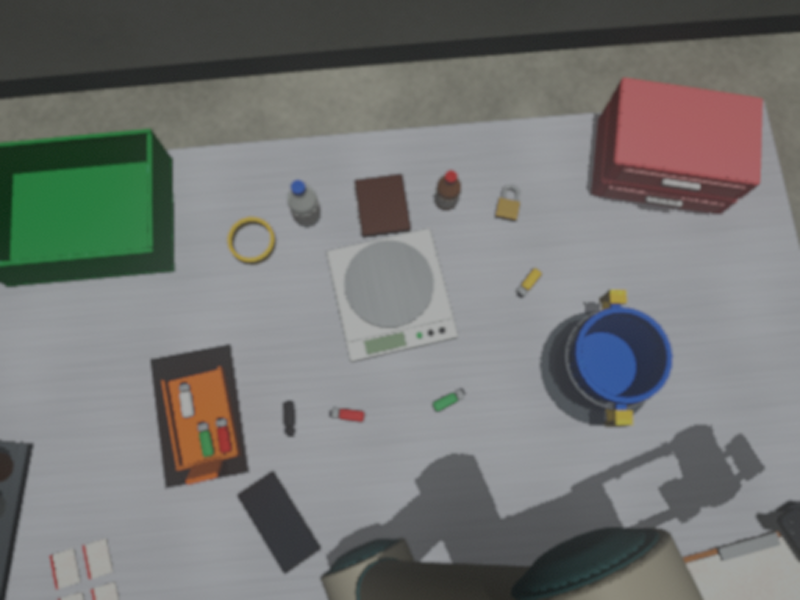

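View pics/scene0b.png

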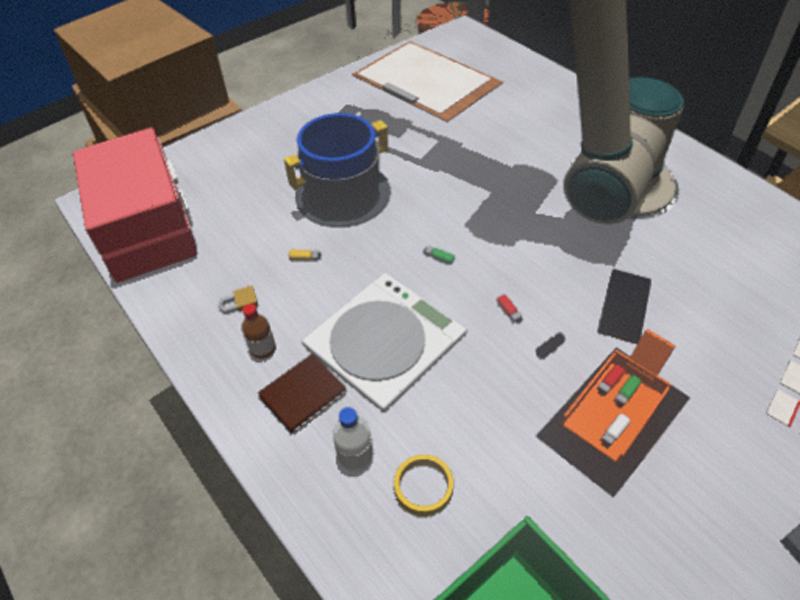

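The pictures agree with the networks. The tray (top view, about 200,420) holds 3 lighters: white, green and red. The loose lighters are red (348,414), green (449,399) and yellow (529,281). The black one at (289,418) is the look-alike, so I leave it alone. The blue tub is at (622,355), with yellow clips at (617,297) and (620,417). The scale platform is at (389,284). Next I take a close look above the tub.

```bash
cat > h.py <<'E'
from plant import r, gripper_to, inverse_kinematics, vision, models, telemetry as t
import numpy as np, cv2
from scipy.spatial.transform import Rotation as R
def quat(y,z):
    y,z=np.array(y,float),np.array(z,float); y/=np.linalg.norm(y); z/=np.linalg.norm(z)
    q=R.from_matrix(np.c_[np.cross(y,z),y,z]).as_quat(); return [q[3],q[0],q[1],q[2]]
def down(phi): return quat([np.cos(phi),np.sin(phi),0],[0,0,-1])
def best(pos,phi):
    "closing angle phi or phi+pi, whichever keeps the last joint nearer its middle"
    o=[(abs(j[5]),p) for p in (phi,phi+np.pi,phi-np.pi) if (j:=inverse_kinematics(pos,down(p))) is not None]
    return min(o)[1]
def snap(c,name=None,scale=1.5):
    im=vision.snapshot(c)
    if name: cv2.imwrite(f"pics/{name}.png",cv2.resize(im[:,:,::-1],None,fx=scale,fy=scale,interpolation=cv2.INTER_CUBIC))
    return im
def marks(n,c): return [(np.round(d["at"],3).tolist(),round(d["score"],2)) for d in models.mark_of(n,c)]
E
python3 - <<'E'
from h import *
p=t.current_ee_pos(); r.move_l([p[0],p[1],0.36])
phi=np.pi/2-0.11
pos=[0.43,-0.33,0.40]; phi=best(pos,phi); print(phi)
r.move_to(pos,down(phi))
snap("wrist","w1")
for n in ("tub_rim","tub_mid","nest","nest_clip"): print(n,marks(n,"wrist"))
snap("top","top1")
print("l6",marks("l6","top")); print(t.current_t())
E
```

```text
-1.6807963267948967
tub_rim [([0.642, -0.005, 0.021], 0.54)]
tub_mid [([0.477, -0.348, 0.085], 0.78)]
nest [([0.474, -0.349, 0.146], 0.51)]
nest_clip [([0.568, -0.359, 0.128], 0.97)]
l6 [([0.412, 0.324, 0.014], 0.76), ([0.414, 0.292, 0.014], 0.74), ([0.439, -0.087, 0.008], 0.74), ([0.63, -0.248, 0.008], 0.7), ([0.43, 0.078, 0.005], 0.67), ([0.478, 0.351, 0.011], 0.54), ([0.352, 0.311, 0.071], 0.52), ([0.432, 0.185, 0.008], 0.47), ([0.47, -0.346, 0.087], 0.41)]
4.3333
```

View pics/w1.png

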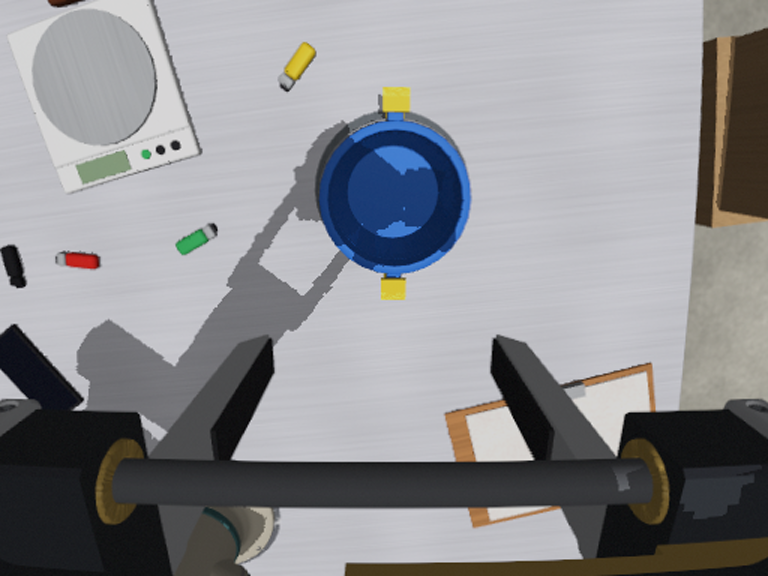

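View pics/top1.png

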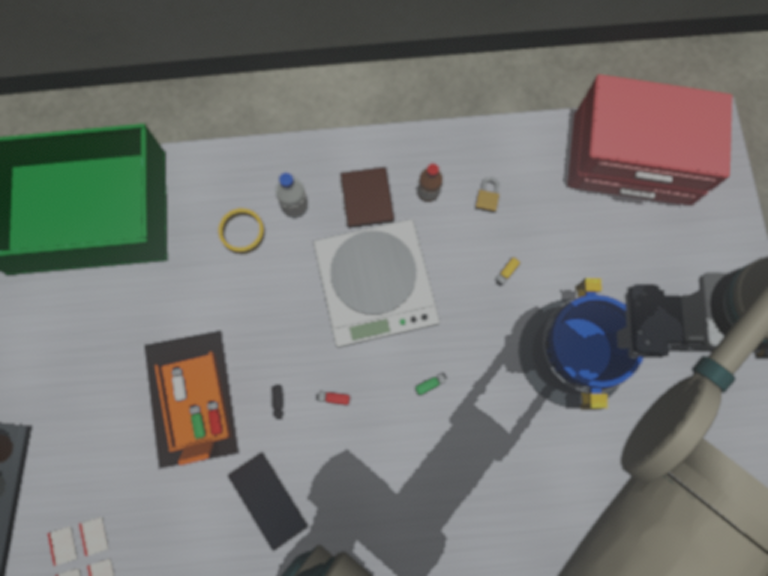

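Only three loose lighters are on the table, and the tub's ears sit under the clips. I grip the collar on its +y side, twist and lift.

Run:
```python
from h import *
c=np.array([0.4735,-0.348]); a=np.pi/2-0.1
def P(al,z): return [c[0]+.0685*np.cos(al),c[1]+.0685*np.sin(al),z]
zg=0.145-0.013+0.006
ph=best(P(a,zg),a); off=ph-a; print("off",off)
gripper_to(0.044)
r.move_to(P(a,0.25),down(ph)); 
print("guard",r.move_l(P(a,zg),vel=0.1,guard=8))
print(t.current_ee_pos(),t.current_wrist_force())
gripper_to(0.0,60); print("open",t.current_opening(),t.current_finger_force(),t.current_wrist_force(),t.current_ee_pos())
j6=t.current_joints()[5]; s=1
print("j",np.round(t.current_joints(),2))
for k in range(1,8):
    al=a+s*0.07*k
    r.move_l(P(al,zg),rot=down(al+off),vel=0.03)
    if k%2: print(k,np.round(t.current_wrist_force(),1),np.round(t.current_torque(),2))
print("j",np.round(t.current_joints(),2),t.current_opening())
snap("scene","s2"); print(marks("tub_rim","scene"),marks("nest_clip","scene"),t.current_t())
```

```text
off 3.1415926535897936
guard False
[ 0.48079789 -0.28023238  0.13873142] [ 0.22169323 -0.54087441 -0.55304742]
open 0.0004965572047766197 0.0 [ 0.21367774 -0.52505037 -0.31508768] [ 0.48032816 -0.27984723  0.1379775 ]
j [-0.65  0.29  1.64  0.    1.21  1.02]
1 [ 0.5 -0.6  0.9] [-0.01 -0.03 -0.02]
3 [-0.3 -1.2  0.1] [ 0.02 -0.    0.  ]
5 [-0.8 -0.1 -0.4] [ 0.02 -0.02 -0.04]
7 [-0.2 -0.3  0. ] [ 0.   -0.01  0.02]
j [-0.7   0.25  1.69  0.    1.2   0.49] 0.0004762735725116432
[([0.475, -0.347, 0.145], 0.88)] [([0.567, -0.358, 0.127], 0.6)] 10.3
```

View pics/s2.png

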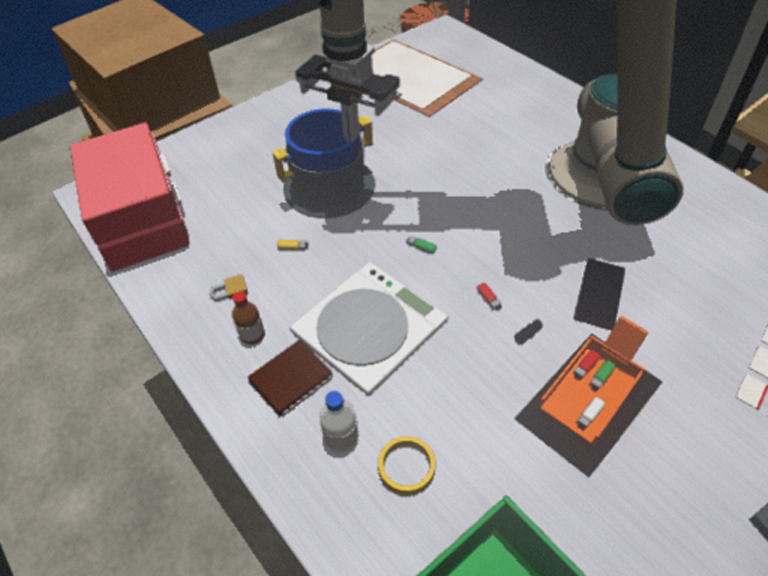

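The fingers closed on nothing: the opening reads 0.5 mm and the force is zero. I'll look from close up to see why.

Run:
```python
from h import *
print(r.nose_length,t.current_opening(),np.round(t.current_ee_pos(),4))
w=snap("wrist"); s=snap("scene")
s=cv2.resize(s[60:150,170:290],(533,400),interpolation=cv2.INTER_CUBIC)
w=cv2.resize(w,(533,400))
cv2.imwrite("pics/c3.png",np.vstack([cv2.resize(s,(400,300)),cv2.resize(w,(400,300))])[:,:,::-1])
for n in ("tub_rim","tub_mid","nest_clip"): print(n,marks(n,"scene"),marks(n,"top"))
```

```text
0.025 0.0005115726313640671 [ 0.4477 -0.2846  0.138 ]
tub_rim [([0.474, -0.348, 0.148], 0.59)] [([0.467, -0.35, 0.145], 0.89)]
tub_mid [([0.472, -0.35, 0.093], 0.73), ([0.628, -0.25, 0.009], 0.69)] [([0.472, -0.346, 0.091], 0.61)]
nest_clip [] [([0.567, -0.357, 0.132], 0.85), ([0.647, -0.003, 0.025], 0.62)]
```

View pics/c3.png

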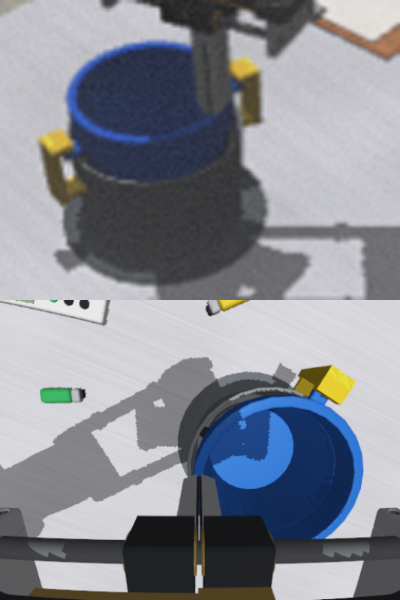

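```bash
cat >> h.py <<'E'
def proj(c,pts):
    k=vision.get_calibration(c); q=k["orientation"]; Rc=R.from_quat([q[1],q[2],q[3],q[0]]).as_matrix()
    K=np.array([[k["fx"],0,k["cx"]],[0,k["fy"],k["cy"]],[0,0,1.]])
    return cv2.projectPoints(np.array(pts,float),cv2.Rodrigues(Rc.T)[0],-Rc.T@np.array(k["position"]),K,np.array(k["D"],float))[0][:,0]
E
python3 - <<'E'
from h import *
p=t.current_ee_pos(); a=np.linspace(0,6.283,60)
ring=np.c_[0.4735+.073*np.cos(a),-.348+.073*np.sin(a),0*a+.145]
tip=[[p[0],p[1],p[2]-.025],[p[0],p[1],p[2]]]
out=[]
for c,b in (("scene",(60,160,170,300)),("top",(170,290,330,470)),("wrist",(130,384,150,512))):
    im=snap(c).copy(); im=cv2.resize(im,None,fx=4,fy=4,interpolation=cv2.INTER_CUBIC)
    for q in proj(c,ring): cv2.circle(im,tuple(int(v*4+2) for v in q),2,(255,255,0),-1)
    for q in proj(c,tip): cv2.circle(im,tuple(int(v*4+2) for v in q),4,(255,0,0),-1)
    im=im[b[0]*4:b[1]*4,b[2]*4:b[3]*4]; out.append(cv2.resize(im,(400,290)))
out.append(out[0]*0)
cv2.imwrite("pics/c4.png",np.vstack([np.hstack(out[:2]),np.hstack(out[2:])])[:,:,::-1])
E
```

```text
(no output)
```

View pics/c4.png

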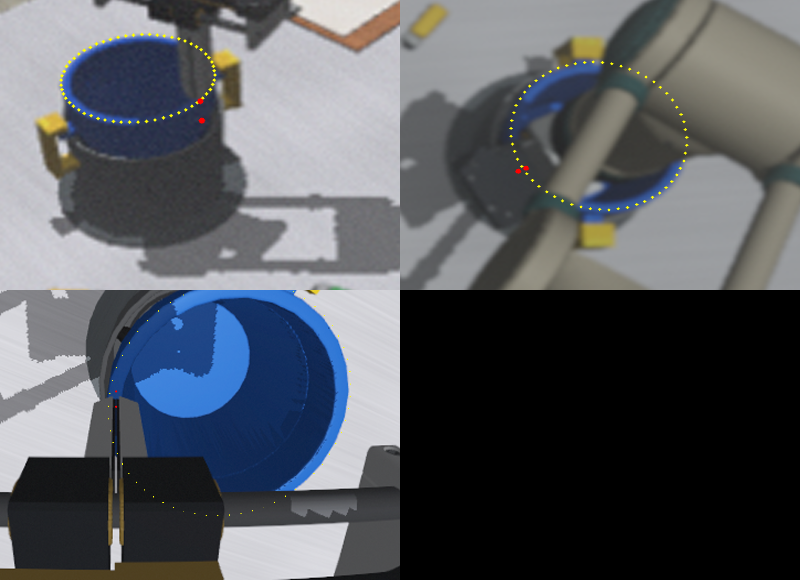

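The rim ring fits the pictures, but in the scene view the fingertip seems to end at rim height, where I expected it 32 mm lower. A slow guarded probe downward with closed fingers will settle this.

Run:
```python
from h import *
p=np.array(t.current_ee_pos())
print(np.round(t.current_joints(),4))
print(r.move_l([p[0],p[1],p[2]-.02],vel=0.02,guard=4), t.current_ee_pos(), np.round(t.current_wrist_force(),1))
r.move_l([p[0],p[1],p[2]+.04],vel=0.1); print(t.current_ee_pos(), np.round(t.current_wrist_force(),1))
gripper_to(0.044); print(t.current_opening());
```

```text
[-0.6978  0.2501  1.6947  0.      1.1968  0.483 ]
True [ 0.44757443 -0.28471418  0.13674586] [ 1.  -0.1  3.5]
[ 0.44716375 -0.28437011  0.17759742] [-0.7 -0.   0.3]
0.044243627236499
```

Run:
```python
from h import *
gripper_to(0)
q=down(best([0.45,-0.2,0.2],np.pi/2)); r.move_to([0.45,-0.2,0.2],q)
r.move_l([0.45,-0.2,0.065],vel=0.15,guard=6); print(t.current_ee_pos())
print(r.move_l([0.45,-0.2,0.015],vel=0.02,guard=5), t.current_ee_pos(), np.round(t.current_wrist_force(),1))
r.hold(0.2)
snap("scene","s5"); print(np.round(proj("scene",[[0.45,-0.2,0]]),0))
r.move_l([0.45,-0.2,0.2],vel=0.2); print(t.current_t())
```

```text
[ 0.45058005 -0.20063741  0.06549119]
True [ 0.44995624 -0.20001787  0.03921637] [-1.6  0.5  4.1]
[[254. 145.]]
17.55
```

Run:
```python
import cv2
im=cv2.imread("pics/s5.png")[100:300,260:500]; cv2.imwrite("pics/s5c.png",cv2.resize(im,(720,600),interpolation=cv2.INTER_CUBIC))
```

```text
(no output)
```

View pics/s5c.png

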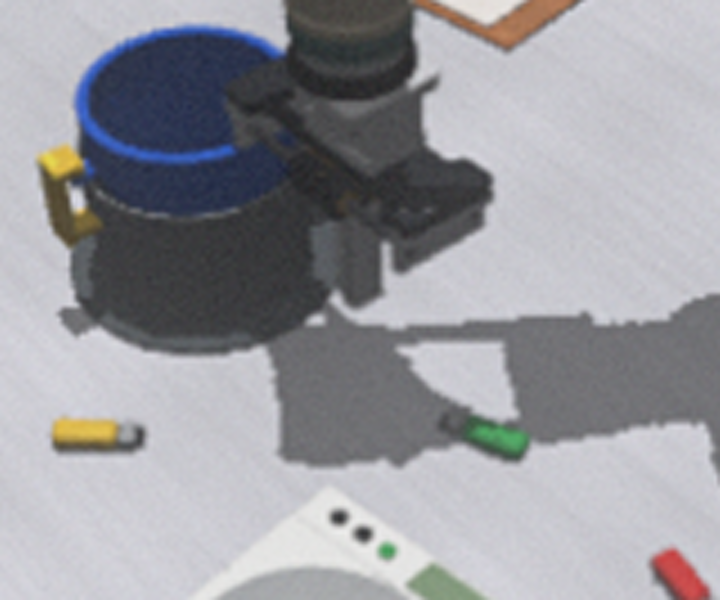

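The gripper body probably touched the tub there, so that probe doesn't count. In the picture the tip shows near row 133, about the TCP height rather than 25 mm below it. I repeat the probe on clear table.

Run:
```python
from h import *
from plant import r
P=[0.36,0.0]
q=down(best([*P,0.2],np.pi/2)); r.move_to([*P,0.2],q)
r.move_l([*P,0.065],vel=0.15); r.hold(.2)
f0=np.array(t.current_wrist_force()); print(np.round(f0,1))
print(r.move_l([*P,0.012],vel=0.02,guard=6), t.current_ee_pos(), np.round(t.current_wrist_force(),1))
r.hold(0.3); print(t.current_ee_pos(), np.round(t.current_wrist_force(),1))
s=snap("scene"); a=proj("scene",[[*P,0],[*P,.025],[*P,.05]]); print(a)
x,y=a[0].astype(int); cv2.imwrite("pics/c6.png",cv2.resize(s[y-50:y+25,x-50:x+50,::-1],(600,450),interpolation=cv2.INTER_CUBIC)); print(x-50,y-50)
print("rim",marks("tub_rim","scene"),marks("tub_mid","scene"))
r.move_l([*P,0.2],vel=0.2); print(t.current_t())
```

```text
[ 0.5 -0.4  0.4]
False [ 3.60059485e-01 -1.10068868e-05  1.20555431e-02] [-0.6 -0.  -0.4]
[ 3.60001076e-01 -7.09776070e-06  1.20098282e-02] [-0.3 -0.1  0.9]
[[322.25462751 167.62179949]
 [323.17925248 161.69725877]
 [324.13284697 155.56828704]]
272 117
rim [([0.473, -0.348, 0.144], 0.92), ([0.432, 0.085, 0.011], 0.31)] []
24.025
```

View pics/c6.png

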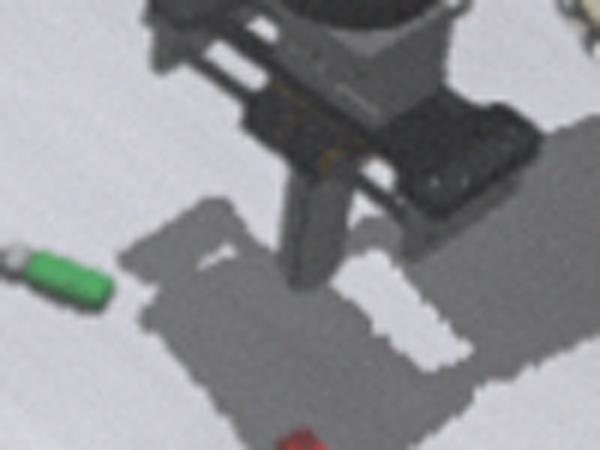

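No contact at TCP z = 12 mm, and the tip really is above the table there. I continue until it touches, to measure the true offset.

Run:
```python
from h import *
P=[0.36,0.0]
r.move_l([*P,0.014],vel=0.2)
for z in (-0.005,-0.02):
    g=r.move_l([*P,z],vel=0.012,guard=5); print(g, t.current_ee_pos(), np.round(t.current_wrist_force(),1))
    if g: break
e=t.current_ee_pos()
r.move_l([*P,0.2],vel=0.2); print(t.current_t())
```

```text
False [ 3.60085148e-01 -1.83020020e-05 -4.93613651e-03] [-0.3  0.1 -0.1]
True [ 3.60080963e-01 -1.60871531e-05 -8.26068214e-03] [-0.8 -0.1  5.8]
28.5667
```

The fingertips touch the table at TCP z = -8 mm, and they touched the rim at 137 mm (+8 = 145, the rim height). So the real gripper sits 33 mm further back along the tool axis than nominal, and I'll correct for it. Now I retry the grip 33 mm deeper.

```bash
cat >> h.py <<'E'
DZ=0.033  # real fingers end 33 mm short of the nominal ones (probed on table and rim)
E
python3 - <<'E'
from h import *
c=np.array([0.4735,-0.348]); a=np.pi/2-0.1
def P(al,z): return [c[0]+.0685*np.cos(al),c[1]+.0685*np.sin(al),z]
zg=0.113+.025-DZ
off=best(P(a,zg),a)-a
gripper_to(0.044)
r.move_to(P(a,0.22),down(a+off)); r.move_l(P(a,0.15),vel=.2)
g=r.move_l(P(a,zg),vel=0.05,guard=6); print("guard",g,t.current_ee_pos(),np.round(t.current_wrist_force(),1))
if g: raise SystemExit
gripper_to(0.0,50); o=t.current_opening(); print("open",o,t.current_finger_force(),np.round(t.current_wrist_force(),1))
if o<.005: raise SystemExit
for k in range(1,8):
    al=a+0.07*k
    r.move_l(P(al,zg),rot=down(al+off),vel=0.03)
    if k%2: print(k,np.round(t.current_wrist_force(),1),np.round(t.current_torque(),2),round(t.current_opening(),4))
snap("wrist","w7",1.2); print(t.current_t())
E
```

```text
guard False [ 0.48057732 -0.28000865  0.10525934] [-0.6  0.4  0.2]
open 0.008550230801350523 49.54714374616742 [-1.6  0.3  5.2]
1 [-1.   1.   8.9] [-0.7   0.49 -0.45] 0.0087
3 [ 0.7  4.6 10.9] [-0.04  0.37 -0.62] 0.0089
5 [ 1.6  7.4 11.6] [ 0.55  0.15 -0.69] 0.0095
7 [ 6.7 18.2 15.5] [ 2.37 -1.01 -0.97] 0.0099
34.9917
```

Run:
```python
from h import *
p=np.array(t.current_ee_pos())
for d in (.006,.012,.02,.03,.05,.08,.12,.15):
    r.move_l([p[0],p[1],p[2]+d],vel=0.06); f=np.array(t.current_wrist_force()); print(d,np.round(f,1),round(t.current_opening(),4))
    if np.linalg.norm(f)>45: break
snap("scene","s8"); print(marks("tub_mid","scene"),marks("tub_rim","scene"),t.current_t())
```

```text
0.006 [-3.  -4.4  2.7] 0.0078
0.012 [-2.1 -4.9  1.4] 0.0081
0.02 [-3.4 -4.7  1. ] 0.0076
0.03 [-2.4 -5.2  1.1] 0.008
0.05 [-2.  -3.7 -1.1] 0.0079
0.08 [-0.1 -0.1 -2.1] 0.0079
0.12 [ 0.3  0.9 -2.2] 0.0079
0.15 [-0.  -0.  -2.7] 0.0076
[([0.474, -0.339, 0.238], 0.97)] [([0.48, -0.342, 0.295], 0.82)] 38.9333
```

View pics/s8.png

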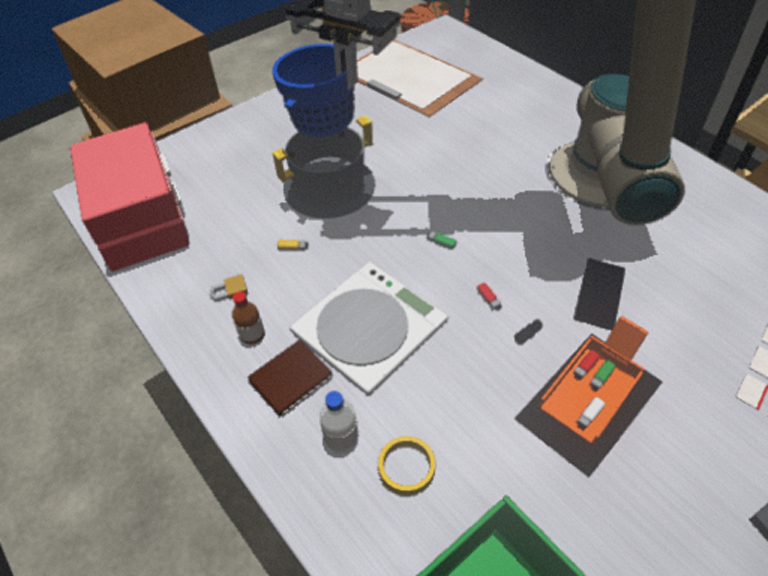

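The tub is free and hanging upright from the gripper. One of the loose lighters (green, now at 442,241) has been nudged, which the task said might happen. I carry the tub over the scale, check and lower.

Run:
```python
from h import *
p=np.array(t.current_ee_pos())
d=np.array([0.648-0.475,-0.004+0.343,0])
r.move_l(p+d,vel=0.2); r.hold(.3)
est=[]
for c in ("scene","top"):
    snap(c); 
    for n in ("tub_mid","tub_rim"):
        m=marks(n,c); print(c,n,m); est+= [x[0] for x in m if x[1]>.4 and x[0][2]>.2 and abs(x[0][0]-.648)<.04 and abs(x[0][1])<.04]
    print(marks("scale_top",c))
e=np.mean(est,0)-[0,0,0]; print(e)
p=np.array(t.current_ee_pos()); p[:2]+=np.array([0.648,-0.004])-e[:2]
r.move_l(p,vel=0.05)
r.move_l([p[0],p[1],0.115],vel=0.12)
print(r.move_l([p[0],p[1],0.088],vel=0.02,guard=4),t.current_ee_pos(),np.round(t.current_wrist_force(),1))
print(t.current_t())
```

```text
scene tub_mid [([0.651, -0.003, 0.239], 0.87)]
scene tub_rim [([0.653, -0.005, 0.297], 0.64)]
[([0.646, -0.01, 0.022], 0.97), ([0.803, -0.003, -0.0], 0.74)]
top tub_mid [([0.645, 0.001, 0.238], 0.96)]
top tub_rim [([0.647, -0.003, 0.293], 0.9)]
[([0.646, -0.006, 0.025], 0.94)]
[ 0.649   -0.0025   0.26675]
True [0.62275255 0.06003543 0.1028233 ] [-0.1  1.   1.4]
43.9833
```

Run:
```python
from h import *
p=np.array(t.current_ee_pos())
r.move_l([p[0],p[1],0.0985],vel=0.02,guard=6); print(t.current_ee_pos(),np.round(t.current_wrist_force(),1))
gripper_to(0.03); r.hold(.3); p=np.array(t.current_ee_pos())
print(t.current_opening(),np.round(t.current_wrist_force(),1))
r.move_l([p[0],p[1],0.25],vel=0.12); gripper_to(.094)
q=[0.45,0.15,0.3]; r.move_to(q,down(best(q,0.16)))
for c in ("scene","top"):
    snap(c,"p9"+c)
    for n in ("tub_mid","tub_rim","tray_mid","tray_handle","tray_lip"): print(c,n,marks(n,c))
print(t.current_t())
```

```text
[0.62295808 0.06116746 0.1017139 ] [-0.9  1.1  5.8]
0.03021908292397892 [ 0.4 -1.  -0.2]
scene tub_mid [([0.647, -0.001, 0.082], 0.69), ([0.631, -0.252, 0.009], 0.64)]
scene tub_rim [([0.645, 0.003, 0.138], 0.65), ([0.43, 0.087, 0.008], 0.52)]
scene tray_mid [([0.421, 0.292, 0.014], 0.33)]
scene tray_handle [([0.358, 0.31, 0.068], 0.78)]
scene tray_lip [([0.518, 0.342, 0.01], 0.93), ([0.798, -0.007, 0.003], 0.72)]
top tub_mid [([0.646, -0.001, 0.082], 0.73), ([0.445, 0.328, 0.007], 0.59), ([0.796, -0.005, -0.0], 0.56)]
top tub_rim [([0.644, -0.003, 0.138], 0.87), ([0.446, 0.324, 0.008], 0.58), ([0.764, -0.23, 0.001], 0.45)]
top tray_mid [([0.448, 0.324, 0.01], 0.69), ([0.801, -0.125, -0.0], 0.51)]
top tray_handle [([0.352, 0.313, 0.07], 0.71), ([0.413, 0.327, 0.017], 0.46), ([0.432, 0.077, 0.009], 0.24)]
top tray_lip [([0.529, 0.338, 0.009], 0.94)]
49.175
```

View pics/p9scene.png

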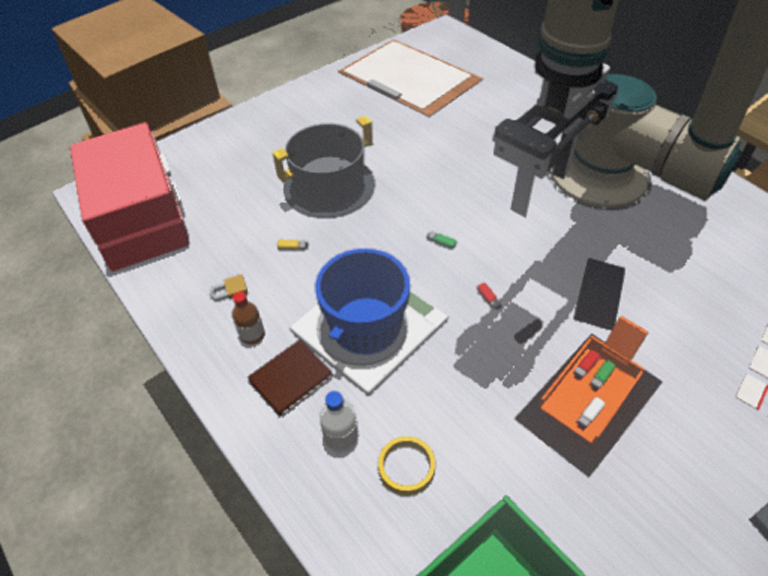

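The tub stands upright on the scale at (0.646,-0.001). The tray at (597,385) still holds its 3 lighters. I plan the tray grasp and check IK for the whole pour, then grip and lift.

```bash
cat >> h.py <<'E'
A=np.radians(25)
def tray(lip,psi,th,s,back=0.0):
    "TCP pose that puts the held tray's lip at lip, yaw psi, nose-down th"
    M=R.from_euler("ZY",[psi,th]).as_matrix(); tz=M@[np.sin(A),0,-np.cos(A)]; ty=s*(M@[np.cos(A),0,np.sin(A)])
    return np.array(lip)+M@[-.1681,0,.0613]+(DZ-.006-back)*tz, quat(ty,tz)
LIP0=np.array([0.5215,0.3385,0.0075]); PSI0=0.162
E
python3 - <<'E'
from h import *
for s in (1,-1):
    for a in [(LIP0,PSI0,0,s,.1),(LIP0,PSI0,0,s),(LIP0+[0,0,.16],PSI0,0,s)]+[([0.609,-0.002,0.15],psi,th,s) for psi in (0,.16,-.2) for th in (0,.5,.9,1.15)]:
        j=inverse_kinematics(*tray(*a)); print(s,a[1:3],None if j is None else np.round(j,2))
E
```

```text
1 (0.162, 0) [ 0.84 -0.02  2.14 -0.41  0.72  0.94]
1 (0.162, 0) [ 0.76  0.17  2.24 -0.59  0.44  1.1 ]
1 (0.162, 0) [ 0.76 -0.05  1.97 -0.31  0.88  0.76]
1 (0, 0) [-0.25 -0.15  2.1   0.15  0.78 -0.34]
1 (0, 0.5) [-0.14  0.15  1.52 -0.01  1.53 -0.14]
1 (0, 0.9) [-0.1   0.48  1.05 -0.05  2.07 -0.11]
1 (0, 1.15) [-0.09  0.71  0.73 -0.08  2.41 -0.13]
1 (0.16, 0) [-0.42 -0.13  2.09  0.32  0.84 -0.75]
1 (0.16, 0.5) [-0.17  0.16  1.52 -0.02  1.53 -0.33]
1 (0.16, 0.9) [-0.08  0.48  1.05 -0.12  2.06 -0.27]
1 (0.16, 1.15) [-0.04  0.71  0.73 -0.19  2.39 -0.3 ]
1 (-0.2, 0) [-0.02 -0.13  2.08 -0.11  0.76  0.24]
1 (-0.2, 0.5) [-0.1   0.16  1.51  0.01  1.53  0.1 ]
1 (-0.2, 0.9) [-0.13  0.48  1.05  0.04  2.07  0.08]
1 (-0.2, 1.15) [-0.14  0.71  0.74  0.06  2.41  0.09]
-1 (0.162, 0) [ 0.84 -0.02  2.14 -0.41  0.72 -2.2 ]
-1 (0.162, 0) [ 0.76  0.17  2.24 -0.59  0.44 -2.04]
-1 (0.162, 0) [ 0.76 -0.05  1.97 -0.31  0.88 -2.39]
-1 (0, 0) None
-1 (0, 0.5) None
-1 (0, 0.9) None
-1 (0, 1.15) None
-1 (0.16, 0) [-0.42 -0.13  2.09  0.32  0.84  2.39]
-1 (0.16, 0.5) None
-1 (0.16, 0.9) None
-1 (0.16, 1.15) None
-1 (-0.2, 0) None
-1 (-0.2, 0.5) None
-1 (-0.2, 0.9) None
-1 (-0.2, 1.15) None
```

Run:
```python
from h import *
gripper_to(.06)
p,q=tray(LIP0,PSI0,0,1,.11); r.move_to(p,q)
p,q=tray(LIP0,PSI0,0,1); g=r.move_l(p,vel=.08,guard=7); print(g,np.round(t.current_ee_pos()-p,4),np.round(t.current_wrist_force(),1))
if g: raise SystemExit
gripper_to(0,50); o=t.current_opening(); print(o,t.current_finger_force(),np.round(t.current_wrist_force(),1))
if o<.007: raise SystemExit
p,q=tray(LIP0+[0,0,.03],PSI0,0,1); r.move_l(p,vel=.06)
p,q=tray(LIP0+[0,0,.17],PSI0,0,1); r.move_l(p,vel=.15); print(t.current_opening(),np.round(t.current_wrist_force(),1))
snap("scene","s10"); print(marks("tray_lip","scene"),marks("tray_handle","scene"),marks("tray_mid","scene"))
snap("top"); print(marks("tray_lip","top"),marks("tray_handle","top"))
print(t.current_t())
```

```text
False [0.     0.0002 0.0004] [-0.5  0.7  0.1]
0.009856022856474985 49.98953998088837 [ 0.2 -0.7  0.9]
0.00986319497367988 [-0.1  0.3 -3.2]
[([0.519, 0.343, 0.177], 0.65)] [([0.359, 0.311, 0.236], 0.96)] [([0.448, 0.326, 0.175], 0.8)]
[([0.525, 0.335, 0.175], 0.59)] [([0.354, 0.31, 0.236], 0.77), ([0.446, 0.326, 0.175], 0.6)]
55.3333
```

View pics/s10.png

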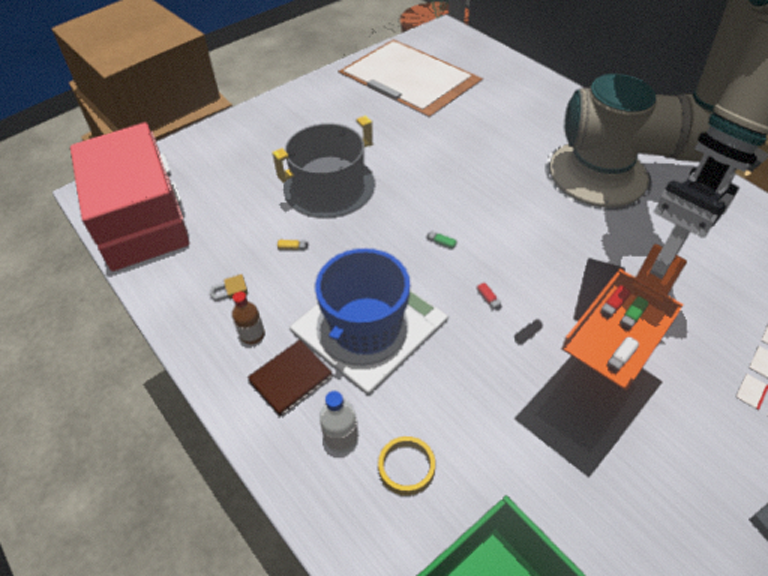

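The tray is held level with its lip at (0.522,0.339,0.175), as planned, and all 3 lighters are inside. I carry it to the tub and pour.

Run:
```python
from h import *
a=LIP0+[0,0,.175]; b=np.array([0.609,-0.002,0.175])
def go(l,psi,th,v):
    p,q=tray(l,psi,th,1); r.move_l(p,rot=q,vel=v)
go(a,PSI0,-.1,.05)
for k in (.34,.67,1): go(a+k*(b-a),PSI0*(1-k),-.1,.15)
b[2]=.15; go(b,0,-.02,.08)
for th in np.arange(.08,1.11,.1): go(b,0,th,.06)
r.hold(.6); 
snap("scene","s11"); print("l1",marks("l1","scene")); snap("top"); print(marks("l1","top"),marks("tub_mid","top"),marks("tray_lip","top"))
print(np.round(t.current_wrist_force(),1),t.current_t())
```

```text
l1 [([0.432, 0.183, 0.008], 0.74), ([0.629, -0.25, 0.008], 0.63), ([0.673, -0.027, 0.056], 0.51), ([0.432, 0.085, 0.01], 0.5), ([0.408, -0.074, 0.007], 0.49), ([0.636, -0.018, 0.039], 0.47)]
[([0.633, -0.245, 0.009], 0.66)] [] []
[ 0.3  1.  -2.2] 64.125
```

View pics/s11.png

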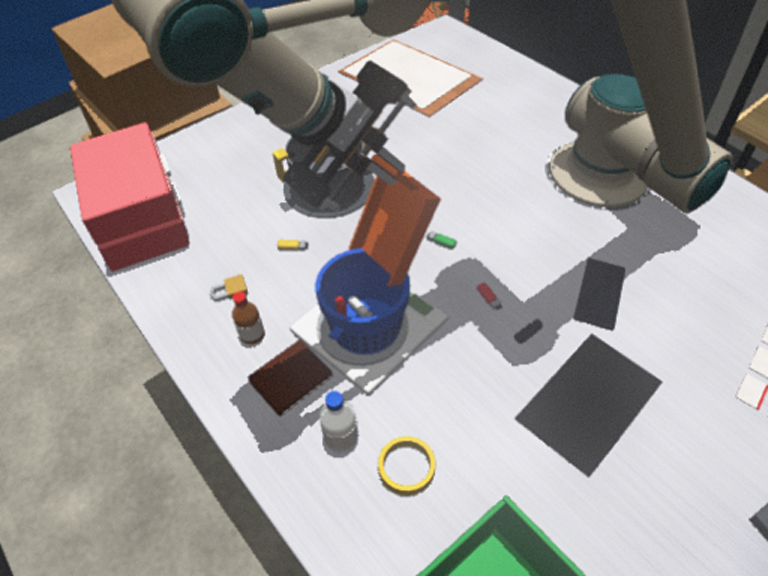

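The tray's floor is empty, and the red and white lighters show inside the tub (340,305 and 358,306). I bring the tray back to the mat.

Run:
```python
from h import *
from scipy.optimize import fsolve
b=np.array([0.609,-0.002,0.15]); a=LIP0+[0,0,.175]
def go(l,psi,th,v):
    p,q=tray(l,psi,th,1); r.move_l(p,rot=q,vel=v)
b[2]=.20
for th in (1.08,.7,.3,0): go(b,0,th,.2)
for k in (.5,1): go(b+k*(a-b),PSI0*k,0,.2)
mc=fsolve(lambda u: proj("scene",[[u[0],u[1],.003]])[0]-np.array([589.25,402])/1.5,[.45,.32]); print("mat",mc)
L=LIP0.copy(); mid=L[:2]-.075*np.array([np.cos(PSI0),np.sin(PSI0)]); d=mc-mid; print("shift",d)
if .02<np.linalg.norm(d)<.05: L[:2]+=d*.6
go(L+[0,0,.06],PSI0,0,.2); go(L+[0,0,.012],PSI0,0,.08)
p,q=tray(L-[0,0,.004],PSI0,0,1); print(r.move_l(p,vel=.02,guard=4),np.round(t.current_ee_pos()-p,4),np.round(t.current_wrist_force(),1))
gripper_to(.05); r.hold(.2)
p,q=tray(L,PSI0,0,1,.12); r.move_l(p,vel=.12)
q=[0.35,0.0,0.35]; gripper_to(.06); r.move_to(q,down(best(q,1.57)))
for c in ("scene","top"):
    snap(c,"p12"+c)
    for n in ("tub_mid","tray_mid","tray_lip","tray_handle","l6","l1"): print(c,n,marks(n,c))
print(t.current_t())
```

```text
mat [0.46212193 0.33732191]
shift [0.01463993 0.01091884]
True [ 0.     -0.0002  0.004 ] [-0.9 -0.2  3.4]
scene tub_mid [([0.646, -0.003, 0.081], 0.57), ([0.474, -0.345, 0.002], 0.53)]
scene tray_mid [([0.445, 0.328, 0.005], 0.98)]
scene tray_lip []
scene tray_handle [([0.356, 0.308, 0.067], 0.64)]
scene l6 [([0.432, 0.084, 0.013], 0.66), ([0.406, -0.075, 0.004], 0.66), ([0.432, 0.182, 0.005], 0.51), ([0.63, -0.247, 0.006], 0.49), ([0.678, -0.031, 0.057], 0.42), ([0.634, -0.019, 0.04], 0.4), ([0.648, 0.001, 0.136], 0.36), ([0.75, 0.232, 0.002], 0.15)]
scene l1 [([0.432, 0.084, 0.013], 0.66), ([0.406, -0.075, 0.004], 0.66), ([0.432, 0.182, 0.005], 0.51), ([0.63, -0.247, 0.006], 0.49), ([0.678, -0.031, 0.057], 0.42), ([0.634, -0.019, 0.04], 0.4), ([0.648, 0.001, 0.136], 0.36), ([0.75, 0.232, 0.002], 0.15)]
top tub_mid [([0.644, -0.001, 0.079], 0.67)]
top tray_mid [([0.448, 0.327, 0.006], 0.71)]
top tray_lip [([0.529, 0.339, 0.009], 0.85), ([0.352, 0.308, 0.07], 0.5)]
top tray_handle [([0.354, 0.312, 0.07], 0.65), ([0.527, 0.336, 0.007], 0.22), ([0.643, -0.001, 0.139], 0.17)]
top l6 [([0.631, -0.249, 0.01], 0.72), ([0.632, -0.021, 0.035], 0.6), ([0.671, -0.027, 0.057], 0.48), ([0.432, 0.184, 0.009], 0.45), ([0.686, -0.003, 0.058], 0.44)]
top l1 [([0.631, -0.249, 0.01], 0.72), ([0.632, -0.021, 0.035], 0.6), ([0.671, -0.027, 0.057], 0.48), ([0.432, 0.184, 0.009], 0.45), ([0.686, -0.003, 0.058], 0.44)]
74.8333
```

View pics/p12scene.png

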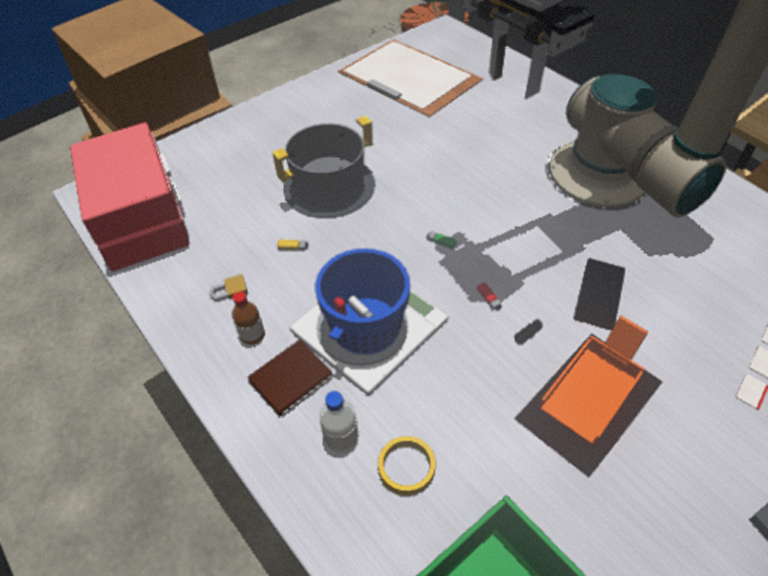

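The tray is empty and lies flat on the mat, with its middle about 18 mm from the mat's. The three lighters lie in the tub. The loose ones left are yellow (292,244), green (442,240) and red (488,294); black (529,331) is the look-alike. I pick them up one by one, using wrist-camera masks.

```bash
cat >> h.py <<'E'
def lighters(c,z=.012):
    "(centre, axis angle, length, width, mean colour) of each lighter mask, on the plane z"
    im=vision.snapshot(c); k=vision.get_calibration(c); q=k["orientation"]; Rc=R.from_quat([q[1],q[2],q[3],q[0]]).as_matrix()
    K=np.array([[k["fx"],0,k["cx"]],[0,k["fy"],k["cy"]],[0,0,1.]]); o=[]
    for d in models.regions_of("l6",c):
        m=d["pixels"]; v,u=np.nonzero(m)
        if len(u)<20: continue
        n=cv2.undistortPoints(np.c_[u,v].astype(float)[:,None],K,np.array(k["D"],float))[:,0]
        w=np.c_[n,np.ones(len(n))]@Rc.T; P=np.array(k["position"]); xy=(P+w*((z-P[2])/w[:,2])[:,None])[:,:2]
        (cx,cy),(a,b),g=cv2.minAreaRect((xy*1000).astype(np.float32)); g=np.radians(g if a>b else g+90)
        o.append((np.array([cx,cy])/1000,g,max(a,b),min(a,b),im[m].mean(0).astype(int),d["score"]))
    return o
def pick_drop(near):
    "hover, measure the lighter nearest to near, pick it up, drop it in the tub"
    h=np.array([near[0]-.05,near[1],.28]); gripper_to(.05); r.move_to(h,down(best(h,np.pi/2))); r.hold(.1)
    L=[x for x in lighters("wrist") if np.linalg.norm(x[0]-near)<.06 and 45<x[2]<80 and 14<x[3]<34 and x[4].max()>75]
    if not L: print("none"); return False
    x=min(L,key=lambda x:np.linalg.norm(x[0]-near)); print(x)
    c=x[0]; ph=best([*c,.1],x[1]+np.pi/2)
    r.move_to([*c,.12],down(ph)); r.move_l([*c,.03],vel=.2)
    g=r.move_l([*c,-.003],vel=.05,guard=8); print("guard",g,t.current_ee_pos())
    gripper_to(0,25); o=t.current_opening(); print("open",o,t.current_finger_force())
    r.move_l([*c,.22],vel=.25)
    if t.current_opening()<.008: print("missed"); return False
    p=[.646,-.002,.22]; r.move_to(p,down(best(p,ph))); r.move_l([.646,-.002,.085],vel=.12,guard=10)
    print("at",t.current_ee_pos(),t.current_opening())
    gripper_to(.042); r.hold(.2); r.move_l(p,vel=.2); print("t",t.current_t()); return True
E
python3 - <<'E'
from h import *
print(pick_drop(np.array([.432,.084])))
E
```

```text
(array([0.43073425, 0.0856985 ]), np.float64(1.3344234695032786), 60.36168670654297, 20.828916549682617, array([113,  41,  40]), 0.57)
guard False [ 0.43083393  0.08569728 -0.00307143]
open 0.019624710347357025 25.000269412994385
at [ 0.64668674 -0.00203094  0.0859217 ] 0.019684194872631355
t 86.2917
True
```

Run:
```python
from h import *
print(pick_drop(np.array([.407,-.075])))
print(pick_drop(np.array([.630,-.248])))
q=[0.35,-0.25,0.35]; r.move_to(q,down(best(q,1.57)))
for c in ("scene","top"):
    snap(c,"p13"+c)
    for n in ("tub_mid","tub_rim","tray_mid","l6"): print(c,n,marks(n,c))
print(t.current_t())
```

```text
(array([ 0.40356229, -0.07189032]), np.float64(1.9737954503256112), 59.743019104003906, 21.321739196777344, array([49, 94, 63]), 0.74)
guard False [ 0.40363038 -0.0719271  -0.00305998]
open 0.01997702756160226 24.924647212028503
at [ 0.6466791  -0.00209266  0.08592994] 0.019582812764353995
t 96.5917
True
(array([ 0.63103888, -0.24943082]), np.float64(2.3549958679647274), 58.430503845214844, 20.88365364074707, array([128, 113,  47]), 0.7)
guard False [ 0.63117925 -0.24950474 -0.00301482]
open 0.019593722723092163 24.995578229427338
at [ 0.6466751  -0.00211184  0.08583078] 0.01971174382326215
t 107.425
True
scene tub_mid [([0.647, -0.001, 0.084], 0.85)]
scene tub_rim [([0.647, 0.003, 0.139], 0.76)]
scene tray_mid [([0.448, 0.327, 0.008], 0.9)]
scene l6 [([0.618, -0.019, 0.048], 0.73), ([0.633, -0.021, 0.038], 0.58), ([0.651, -0.006, 0.054], 0.44), ([0.432, 0.183, 0.006], 0.42), ([0.679, -0.03, 0.056], 0.4)]
top tub_mid [([0.642, 0.004, 0.08], 0.79), ([0.796, -0.007, 0.001], 0.72)]
top tub_rim [([0.644, -0.002, 0.134], 0.86), ([0.633, -0.022, 0.036], 0.68), ([0.796, -0.01, -0.0], 0.65), ([0.527, 0.337, 0.008], 0.18)]
top tray_mid [([0.446, 0.324, 0.01], 0.79)]
top l6 [([0.645, -0.003, 0.055], 0.71), ([0.633, -0.021, 0.035], 0.66), ([0.619, -0.015, 0.05], 0.53), ([0.656, -0.008, 0.039], 0.51), ([0.673, -0.028, 0.056], 0.48), ([0.431, 0.183, 0.007], 0.47), ([0.687, 0.002, 0.06], 0.45)]
109.4333
```

View pics/p13scene.png

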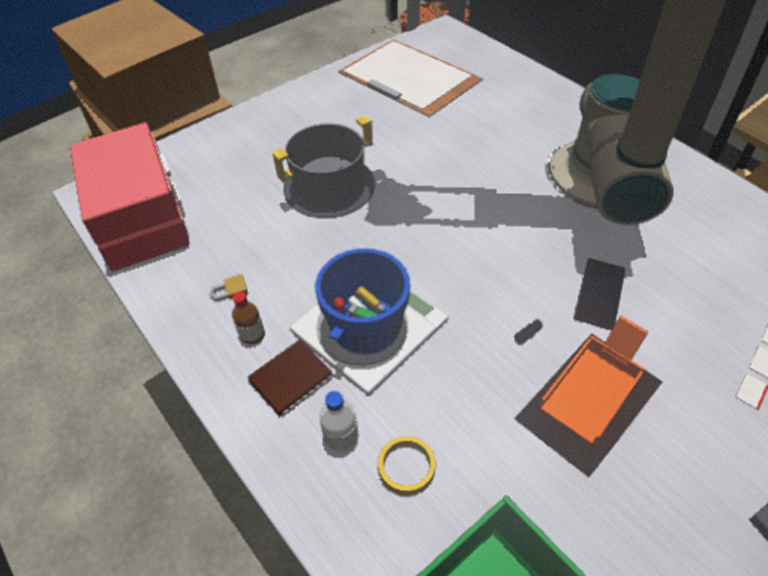

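The top view finds all six lighters inside the tub. The tub is upright on the scale, the tray lies on its mat, the bystanders are in place, and only the black look-alike is left on the table.

```bash
python3 -c "
from h import *
print(r.sign_off())"
```

```text
the job is handed in; nothing more can be done
None
```

The job is done and handed in at about 109 s of the 208 s allowed: the blue tub stands upright on the scale with all six lighters in it, and the empty tray is flat on its mat; the sign-off gave no verdict.

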